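# Empty the graining balls from the tilting pot into the tray

## Task

Bring the aluminium tray round the things on the bench to the pouring side of the green pivot stand, then tip the pot with its red lever so that all six steel graining balls drop into the tray, and bring the pot back fully upright. Leave the tray standing flat on the bench with the balls in it, and do not disturb the tins, jar, bottle, brush pot or ink roller.

Things in the scene. Friction and masses are not known exactly. Their poses are not given: they have to be found in the camera images.
- stand: Green pivot stand, fixed. Origin on the bench below the axle. Base plate 170 (x) x 140 (y) x 12 mm high, from y = -15 to +125 mm; two posts 12 (x) x 30 (y) mm, 170 high, centred at x = +-66 mm, y = 0. Axle along the stand's x, 150 mm above the bench. The pot hangs between the posts and pours towards the stand's -y side.
- pot (a joint): Tilt of the steel pot, rad: 0 = upright at its stop, grows as it tips to the stand's -y side, stop at 2.1. It stays where it is left. Balls begin to fall at around 1.2; it empties when tipped to 1.8 or more. Pot: 86 mm across the rim, 74 at the bottom, 78 high; bottom 45 mm below the axle, rim 33 above it.
- lever_grip (a point): Middle of the red lever bar that turns with the pot: 14 mm thick, along the stand's x, from x = -88 to -160 mm (robot's side of the stand; this point at x = -128). A 12 mm rod at x = -88 joins it to the axle. It circles the axle: stand frame y = 120 sin(1.0 - joint), z = 150 + 120 cos(1.0 - joint) mm. Needs about 2 to 4 N.
- pour_spot (a point): Point on the bench top 108 mm from the stand's origin along its -y axis: the balls fall near it, mostly 40 to 150 mm from the stand's origin. With the tray centred here and square to the stand, its rim clears the stand by about 18 mm.
- tray_center (a point): Centre (half-way up) of the loose open aluminium catch tray: 120 (x) x 150 (y) x 35 mm high outside, walls and floor 4 mm, mass 0.35 to 0.7 kg. Its axes are the tray's; this point is 17.5 mm above the bench when it stands flat. A handle sticks out at its -y end.
- tray_handle (a point): Centre of the tray's blue flat handle: an upright plate 12 mm thick (tray x), from the tray's -y wall out to 120 mm from the tray's centre, from 15 to 57 mm above the bench. This point is 98.5 mm from the tray's centre along its -y, 36 mm above the bench. Led by it, the tray slides flat on the bench.
- ball0_center (a point): Centre of one of the six loose steel graining balls, 20 mm in diameter, 33 g, that start in the pot.
- ball1_center (a point): Centre of one of the six loose steel graining balls, 20 mm in diameter, 33 g, that start in the pot.
- ball2_center (a point): Centre of one of the six loose steel graining balls, 20 mm in diameter, 33 g, that start in the pot.
- ball3_center (a point): Centre of one of the six loose steel graining balls, 20 mm in diameter, 33 g, that start in the pot.
- ball4_center (a point): Centre of one of the six loose steel graining balls, 20 mm in diameter, 33 g, that start in the pot.
- ball5_center (a point): Centre of one of the six loose steel graining balls, 20 mm in diameter, 33 g, that start in the pot.
- ink_tin: Bystander: orange-banded ink tin, 78 mm in diameter, 70 mm high, origin at the centre of its underside. It may stand between tray and stand.
- pigment_jar: Bystander: amber pigment jar with black lid, 74 mm in diameter, 72 mm high, origin at the centre of its underside. It may change places with the ink tin.
- solvent: Bystander: white bottle, 66 mm in diameter, 170 mm high, origin at the centre of its underside.
- brush_pot: Bystander: blue pot with brushes, 76 mm in diameter, 190 mm high with the brushes, origin at the centre of its underside.
- brayer: Bystander: black ink roller lying on the bench, about 165 x 90 mm, 44 mm high, origin on the bench about its middle.
- talc_tin: Bystander: green-banded tin, 56 mm in diameter, 55 mm high, near the foot of the stand on the lever's side; origin at the centre of its underside.

How it is judged:
On the way, in this order (a step that is already met when the one before it is completed fails the run):
1. the tray stands under the pouring side of the stand, its centre within 60 mm of the pour spot, with the pot not yet tipped (horizontal distance between tray_center and pour_spot below 0.06 m and value of joint pot below 0.5 rad and height (world z) of tray_center below 0.025 m and angle between tray_center's own z axis and vertical below 0.1 rad), for 0.2 s.
2. the pot is tipped to more than 1.6 rad and all six balls lie in the tray (value of joint pot above 1.6 rad and x of ball0_center in the frame of tray_center between -0.06 and 0.06 m and y of ball0_center in the frame of tray_center between -0.075 and 0.075 m and z of each of ball0_center, ball1_center, ball2_center, ball3_center, ball4_center, ball5_center in the frame of tray_center below 0.025 m and x of ball1_center in the frame of tray_center between -0.06 and 0.06 m and y of ball1_center in the frame of tray_center between -0.075 and 0.075 m and x of ball2_center in the frame of tray_center between -0.06 and 0.06 m and y of ball2_center in the frame of tray_center between -0.075 and 0.075 m and x of ball3_center in the frame of tray_center between -0.06 and 0.06 m and y of ball3_center in the frame of tray_center between -0.075 and 0.075 m and x of ball4_center in the frame of tray_center between -0.06 and 0.06 m and y of ball4_center in the frame of tray_center between -0.075 and 0.075 m and x of ball5_center in the frame of tray_center between -0.06 and 0.06 m and y of ball5_center in the frame of tray_center between -0.075 and 0.075 m), for 0.2 s.
At the end, for the whole second after the job is handed in: The pot is back upright (tilt below 0.12 rad), the tray stands flat on the bench (tilt below 0.1 rad) and all six balls are inside it (value of joint pot below 0.12 rad and height (world z) of tray_center below 0.025 m and angle between tray_center's own z axis and vertical below 0.1 rad and x of ball0_center in the frame of tray_center between -0.06 and 0.06 m and y of ball0_center in the frame of tray_center between -0.075 and 0.075 m and z of each of ball0_center, ball1_center, ball2_center, ball3_center, ball4_center, ball5_center in the frame of tray_center below 0.025 m and x of ball1_center in the frame of tray_center between -0.06 and 0.06 m and y of ball1_center in the frame of tray_center between -0.075 and 0.075 m and x of ball2_center in the frame of tray_center between -0.06 and 0.06 m and y of ball2_center in the frame of tray_center between -0.075 and 0.075 m and x of ball3_center in the frame of tray_center between -0.06 and 0.06 m and y of ball3_center in the frame of tray_center between -0.075 and 0.075 m and x of ball4_center in the frame of tray_center between -0.06 and 0.06 m and y of ball4_center in the frame of tray_center between -0.075 and 0.075 m and x of ball5_center in the frame of tray_center between -0.06 and 0.06 m and y of ball5_center in the frame of tray_center between -0.075 and 0.075 m); the robot touches nothing.
It fails at once if the ink tin or the pigment jar is shoved more than 20 mm or tipped over (distance of any of ink_tin, pigment_jar from where it was at the start of the episode above 0.02 m or angle between any of ink_tin, pigment_jar's own z axis and vertical above 0.35 rad).
It fails at once if the solvent bottle, brush pot or ink roller is shoved more than 20 mm or tipped over (distance of any of solvent, brush_pot, brayer from where it was at the start of the episode above 0.02 m or angle between any of solvent, brush_pot, brayer's own z axis and vertical above 0.35 rad).
It fails at once if the talc tin is shoved more than 20 mm or tipped over (distance of talc_tin from where it was at the start of the episode above 0.02 m or angle between talc_tin's own z axis and vertical above 0.35 rad).
It also fails if it takes over 72 s, if anything falls off the work surface, if the arm or the gripper's body presses on something with over 40 N, if the wrist force passes 120 N, or if a joint passes its speed limit or range.

## Robot

A 7-joint arm with a two-finger parallel gripper is mounted at the origin on the work surface. World frame = base frame: x ahead of the robot, y to its left, z up, the work surface at z = 0. Lengths are in m, angles in rad, forces in N, time in s.
With the tool pointing down it reaches from about 0.425 to 0.925 m from the base axis. Payload 6.8 kg.
Tool frame: the origin (TCP) lies on the mounting face of the last link; the fingertips stand 173 mm ahead of it and the grasp point (between the pads) lies 155 mm ahead of it (grip_point_offset is the distance from the TCP to the grasp point, in m); x points along the fingers, z is the direction in which the jaws open and shut, and the axes are right-handed (so a half turn about x gives the same grasp; the last joint's range is limited). The gripper opens to 85 mm and grips with 20 to 120 N. Pads are 22 mm wide; open, the fingers measure 114 mm over their backs; the gripper's body (76 mm by 85 mm) begins 54 mm behind the grasp point. The pads swing forward as they close: fully open they stand 13 mm farther back than shut.
Start: joints at [-1.29, 0.477, 0.022, 1.555, -0.011, 1.109, -0.083], TCP at [0.256, 0.625, 0.405] pointing down, gripper open.
Joint ranges: [-2.96, 2.96], [-0.34, 2.1], [-1.41, 1.46], [0.24, 2.44], [-1.37, 4.51], [0.17, 1.92], [-2.96, 2.96]. Speed limits (rad/s): [2.39, 2.39, 3.14, 3.14, 3.14, 3.14, 3.14].

## Interface

Orientations are given as a rotation vector (axis times angle).
In Python, from bench import * gives the robot as it stands. The module is installed in compiled form; this text tells all that it offers.
- The arm moves only by the tool servo_tool, never from a script. Its argument "motion" is a list of rows, each a list of 5 numbers: the shift along the tool's x, y, z in m, then the turn about the tool's x in degrees, then the gripper command: -1 is fully open, 1 is shut, values between are in proportion. In form: [[dx, dy, dz, turn, fingers], ...]. A call has 1 to 8 rows; each row is the pose to reach, as a shift and turn from the pose measured when the call began, along the tool's axes at that moment; what a row does not reach only later rows make up. A row lasts 1/10 s, in which the tool goes at most 50 mm and 8.59 degrees, less where a joint would pass 70% of its speed; a pose out of reach is approached as far as the arm can. A call with a gripper value outside its range is refused whole. The fingers move at their own pace and stop on an object; "force" is the grip in N (left out, the last holds). Time passes only in rows, so rows that repeat a pose let the fingers close. It gives the time, the measured TCP pose, the force and the opening at its end, in the units of the state.
- get_obs(): the state, without advancing time (a new reading comes with each control period).
- grab_frame(name): name is "scene" or "side" or "wrist"; returns the picture (384x512x3 uint8, red, green, blue); there is no depth.
- camera_params(name): a dict with "mtx" (3x3 intrinsics, pixels), "world_to_cam" (4x4, takes a point from world to camera coordinates); the wrist camera has in their place "T_tool_cam" (4x4, takes a point from camera to tool coordinates, whose origin is the TCP and whose axes are the tool frame's). Camera axes: x right, y down, z forward; pixel columns grow to the right and rows downward; lengths in m; the calibration is good to about 2 mm. A picture is of the moment at which its call begins: read the wrist's pose just before it. camera_params takes no time and is no camera call.
- hand_in(): hands the job in, once; it reports no verdict.
The state is a dict: "clock": time; "joints": joint angles; "qvel": joint speeds; "tau": joint torques, N m; "tcp_pos": TCP position; "orientation": TCP orientation; "contact_force": force on the tool from outside, world axes, zero at the start; "moment": the same for the moment, N m; "grip_width": finger opening in m.
Only numpy, scipy, OpenCV 4.12 (cv2) and the standard library are available. Lean on these libraries where they do the work, as an engineer would, in place of code of your own. Each camera call takes 0.05 s, during which the arm holds its last target. There are 200 camera calls.

## Working session

There is one attempt and no reset: what is moved stays moved. The work goes in short steps, Python scripts to look and compute and a tool call to move; the robot and the scene stay as the last step left them, time stands still between calls to the robot, and variables do not carry over. Pictures are saved under pics/ and viewed, about 8 in all and at most 12, crops included, and the job is handed in when it is done.

Besides the shell and the picture viewer there is one more tool, called in YAML: its name, and indented under it one key for each argument. servo_tool: Moves the arm, as the interface text tells. Its arguments: {"type":"object","properties":{"motion":{"type":"array","items":{"type":"array","items":{"type":"number"}}},"force":{"type":"number"}},"required":["motion"]}

```bash
mkdir -p pics; python3 - <<'E'
from bench import *
import cv2,numpy as np
np.set_printoptions(precision=4,suppress=True)
o=get_obs();print(o['clock'],o['tcp_pos'],o['orientation'],o['grip_width'])
for n in('scene','side'):
    cv2.imwrite(f'pics/{n}0.png',cv2.resize(grab_frame(n)[...,::-1],(800,600),interpolation=cv2.INTER_CUBIC))
    p=camera_params(n);print(n,p['mtx'],p['world_to_cam'])
print(camera_params('wrist'))
E
```

```text
0.0 [0.2558 0.6244 0.4037] [-0.9193  1.3699  0.9175] 0.08518052348485176
scene [[434.9823   0.     253.7968]
 [  0.     434.9823 187.8842]
 [  0.       0.       1.    ]] [[-0.4147  0.9099 -0.0136  0.2356]
 [ 0.715   0.3166 -0.6233 -0.2912]
 [-0.5628 -0.2682 -0.7819  1.669 ]
 [ 0.      0.      0.      1.    ]]
side [[353.6761   0.     255.3446]
 [  0.     353.6761 200.0468]
 [  0.       0.       1.    ]] [[ 0.9979 -0.0616 -0.0199 -0.541 ]
 [-0.0573 -0.6978 -0.714   0.132 ]
 [ 0.0301  0.7137 -0.6998  1.1896]
 [ 0.      0.      0.      1.    ]]
{'mtx': array([[295.1702,   0.    , 255.1255],
       [  0.    , 295.1702, 196.9151],
       [  0.    ,   0.    ,   1.    ]]), 'T_tool_cam': array([[ 0.0013, -0.2843,  0.9587,  0.0306],
       [-0.0004, -0.9587, -0.2843,  0.0716],
       [ 1.    , -0.    , -0.0014, -0.0007],
       [ 0.    ,  0.    ,  0.    ,  1.    ]])}
```

View pics/scene0.png

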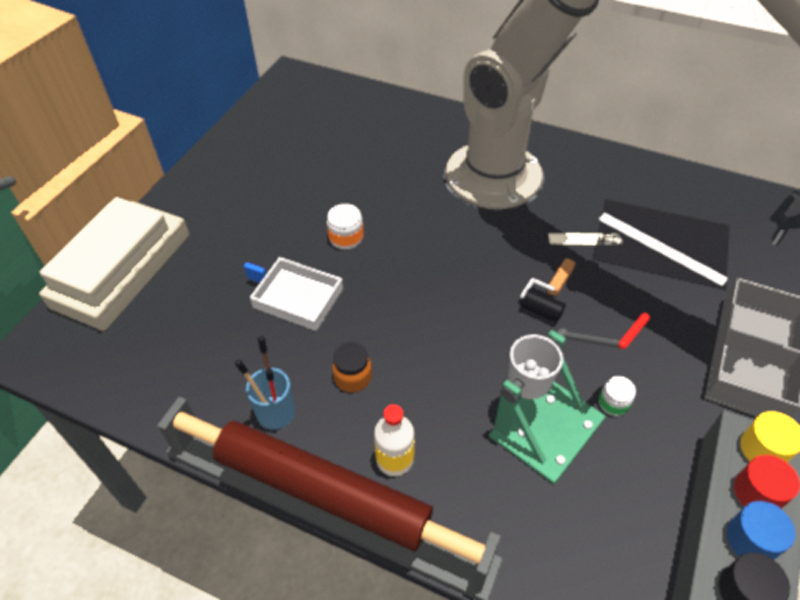

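View pics/side0.png

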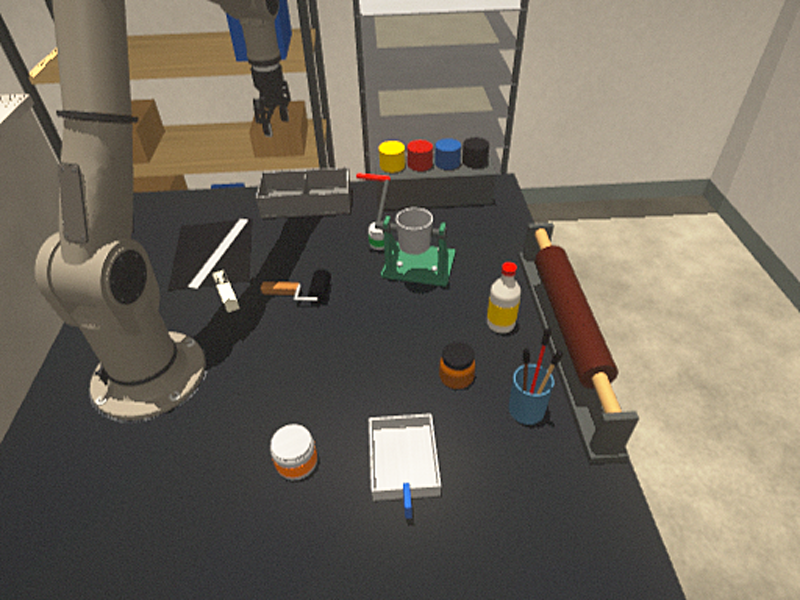

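Scene picture: the tray is near (297,292), its handle (256,272), ink tin (345,225), jar (352,368), stand base corners (555,478), (605,412) and (492,435). Lever (635,331), talc tin (618,395), brayer (548,290). The side view agrees. Next I convert these to positions.

```bash
cat > h.py <<'E'
import numpy as np, cv2
from bench import *
np.set_printoptions(precision=4,suppress=True)
def ray(n,uv,z,s=1.5625):
    p=camera_params(n);T=p['world_to_cam'];R=T[:3,:3];c=-R.T@T[:3,3]
    d=R.T@np.linalg.inv(p['mtx'])@np.array([(uv[0]+.5)/s-.5,(uv[1]+.5)/s-.5,1])
    return c+d*(z-c[2])/d[2]
def proj(n,P,s=1.5625):
    p=camera_params(n);T=p['world_to_cam'];q=p['mtx']@(T[:3,:3]@np.array(P)+T[:3,3]);return ((q[:2]/q[2])+.5)*s-.5
E
python3 - <<'E'
from h import *
for n,l in {'scene':[('rimTL',283,260,.035),('rimTR',342,290,.035),('rimB',316,327,.035),('rimL',252,294,.035),('handle end top',247,264,.057),
 ('base bot',555,476,.012),('base right',605,410,.012),('base left',492,435,.012),('lever in',625,345,.215),('lever out',647,318,.215),
 ('ink top',345,217,.07),('jar top',351,356,.072),('talc top',620,388,.055),('solv base',395,460,0),('brush base',272,415,0),('brayer',545,300,.03),('brayer L',521,297,.02),('brayerR',563,318,.02),('brayer handle end',570,264,.03)],
 'side':[('rimFL',369,418,.035),('rimFR',432,414,.035),('rimNR',440,488,.035),('rimNL',372,492,.035),('handle end top',408,490,.057),
 ('base NL',381,276,.012),('base NR',448,282,.012),('base FR',455,248,.012),('lever in',388,179,.215),('lever out',358,176,.215),
 ('ink top',293,440,.07),('jar top',459,358,.072),('talc top',377,228,.055),('solv base',502,320,0),('brush base',528,415,0),('brayer roller',320,287,.03),('brayer handle end',263,288,.03)]}.items():
    for a,u,v,z in l: print(n,a,ray(n,(u,v),z)[:2])
E
```

```text
scene rimTL [ 0.4738 -0.311 ]
scene rimTR [ 0.4961 -0.1569]
scene rimB [ 0.6007 -0.1607]
scene rimL [ 0.5807 -0.322 ]
scene handle end top [ 0.5296 -0.3617]
scene base bot [0.6977 0.3586]
scene base right [0.5364 0.406 ]
scene base left [0.6687 0.2338]
scene lever in [0.5361 0.3922]
scene lever out [0.4677 0.4132]
scene ink top [ 0.3349 -0.23  ]
scene jar top [ 0.6544 -0.053 ]
scene talc top [0.5086 0.4167]
scene solv base [0.7787 0.0923]
scene brush base [ 0.7908 -0.154 ]
scene brayer [0.348  0.2324]
scene brayer L [0.3523 0.1841]
scene brayerR [0.3697 0.2781]
scene brayer handle end [0.2327 0.2526]
side rimFL [ 0.4742 -0.1734]
side rimFR [ 0.595  -0.1733]
side rimNR [ 0.5928 -0.3267]
side rimNL [ 0.4759 -0.3257]
side handle end top [ 0.537 -0.338]
side base NL [0.5129 0.2674]
side base NR [0.6774 0.2306]
side base FR [0.7127 0.3644]
side lever in [0.5431 0.3868]
side lever out [0.471  0.4076]
side ink top [ 0.3395 -0.2346]
side jar top [ 0.6596 -0.0686]
side talc top [0.5097 0.4125]
side solv base [0.7878 0.1007]
side brush base [ 0.7876 -0.1656]
side brayer roller [0.3643 0.2181]
side brayer handle end [0.2264 0.2261]
```

```bash
cat > fit.py <<'E'
from h import *
from scipy.optimize import least_squares
def fit(pts,x0):
    def P(x,l):c,s=np.cos(x[2]),np.sin(x[2]);return [x[0]+c*l[0]-s*l[1],x[1]+s*l[0]+c*l[1],l[2]]
    f=lambda x:np.concatenate([proj(n,P(x,l))-uv for n,uv,l in pts])
    r=least_squares(f,x0,loss='soft_l1',f_scale=2,x_scale=[.1,.1,1]);print(f(r.x).reshape(-1,2).round(1).tolist());return r.x
E
python3 - <<'E'
from fit import *
h=.035;a,b=.06,.075
tr=[('scene',(283,260),(-a,-b,h)),('scene',(342,290),(-a,b,h)),('scene',(316,327),(a,b,h)),('scene',(252,294),(a,-b,h)),
('side',(369,418),(-a,b,h)),('side',(432,414),(a,b,h)),('side',(440,488),(a,-b,h)),('side',(372,492),(-a,-b,h))]
t=fit(tr,[.536,-.246,0]);print('tray',t,np.degrees(t[2]))
st=[('scene',(555,476),(.085,.125,.012)),('scene',(605,410),(-.085,.125,.012)),('scene',(492,435),(.085,-.015,.012)),
('scene',(625,345),(-.088,.101,.215)),('scene',(647,318),(-.16,.101,.215)),
('side',(381,276),(-.085,-.015,.012)),('side',(448,282),(.085,-.015,.012)),('side',(455,248),(.085,.125,.012)),('side',(388,179),(-.088,.101,.215)),('side',(358,176),(-.16,.101,.215))]
s=fit(st,[.594,.263,-.23]);print('stand',s,np.degrees(s[2]))
R=cv2.Rodrigues(np.array(get_obs()['orientation']))[0];print(R)
E
```

```text
[[-2.9, -1.5], [-0.6, -8.7], [-3.5, -3.6], [-2.8, 4.3], [0.8, -2.0], [0.3, -0.9], [-0.4, -2.9], [-1.9, -3.6]]
tray [ 0.5342 -0.2451 -0.0204] -1.1683814493368008
[[0.8, 7.7], [1.6, 6.1], [-2.7, 0.2], [-1.9, 0.3], [-2.2, -0.2], [-2.1, -2.5], [-2.5, 0.4], [-0.8, 0.2], [-2.2, -0.5], [-0.9, -0.4]]
stand [ 0.5938  0.2678 -0.286 ] -16.384337982028082
[[-0.0005 -0.9254  0.3791]
 [-0.0015  0.3791  0.9254]
 [-1.     -0.0001 -0.0016]]
```

servo_tool:
  motion:
    - [-0.05,0,0,0,-1]
    - [-0.05,-0.41,-0.235,34,-1]
    - [-0.05,-0.41,-0.235,34,-1]
    - [-0.05,-0.41,-0.235,34,-1]
    - [-0.05,-0.41,-0.235,34,-1]
    - [-0.05,-0.41,-0.235,34,-1]
    - [-0.05,-0.41,-0.235,34,-1]
    - [-0.05,-0.41,-0.235,34,-1]

```text
clock: 0.9
tcp_pos: [0.4716, 0.3465, 0.4539]
orientation: [-0.462, 1.523, 0.46]
contact_force: [0.9, -0.5, 0.2]
grip_width: 0.0854
```

```bash
cat >> h.py <<'E'
def go(x,y,z,yaw=None):
    """tool-axis shift/turn to bring TCP to x,y,z with jaw (tool z) heading yaw (deg)"""
    o=get_obs();R=cv2.Rodrigues(np.array(o['orientation']))[0]
    d=R.T@(np.array([x,y,z])-o['tcp_pos']);y0=np.degrees(np.arctan2(R[1,2],R[0,2]))
    t=0 if yaw is None else (y0-yaw+180)%360-180
    print('clk',round(o['clock'],2),'tcp',np.array(o['tcp_pos']),'yaw',round(y0,2),'w',round(o['grip_width'],4),'F',np.array(o['contact_force']),'->',d,'turn',round(t,2))
E
python3 -c "
from h import *
go(.532,-.343,.40,-1.2)"
```

```text
clk 0.9 tcp [0.4716 0.3465 0.4539] yaw 33.74 w 0.0854 F [ 0.9372 -0.5415  0.2461] -> [ 0.0551 -0.6069 -0.3326] turn 34.94
```

servo_tool:
  motion:
    - [0,-0.59,-0.36,35,-1]
    - [0,-0.59,-0.36,35,-1]
    - [0,-0.59,-0.36,35,-1]
    - [0,-0.59,-0.36,35,-1]
    - [0,-0.59,-0.36,35,-1]
    - [0,-0.59,-0.36,35,-1]
    - [0,-0.59,-0.36,35,-1]
    - [0,-0.59,-0.36,35,-1]

```text
clock: 1.7
tcp_pos: [0.487, -0.0533, 0.4547]
orientation: [0.016, 1.571, -0.018]
contact_force: [0.2, -0.2, 0.6]
grip_width: 0.0854
```

```bash
python3 -c "
from h import *
go(.532,-.343,.38,-1.2)"
```

```text
clk 1.7 tcp [ 0.487  -0.0533  0.4547] yaw -1.24 w 0.0854 F [ 0.1742 -0.2114  0.5539] -> [ 0.0751 -0.2885  0.0513] turn -0.04
```

servo_tool:
  motion:
    - [0.075,-0.288,0.051,0,-1]
    - [0.075,-0.288,0.051,0,-1]
    - [0.075,-0.288,0.051,0,-1]
    - [0.075,-0.288,0.051,0,-1]
    - [0.075,-0.288,0.051,0,-1]
    - [0.075,-0.288,0.051,0,-1]
    - [0.075,-0.288,0.051,0,-1]
    - [0.075,-0.288,0.051,0,-1]

```text
clock: 2.5
tcp_pos: [0.5309, -0.344, 0.379]
orientation: [0.018, 1.574, -0.021]
contact_force: [-0.3, 0.7, 0.8]
grip_width: 0.0854
```

```bash
cat >> h.py <<'E'
def wrist(name):
    o=get_obs();T=np.eye(4);T[:3,:3]=cv2.Rodrigues(np.array(o['orientation']))[0];T[:3,3]=o['tcp_pos']
    im=grab_frame('wrist');cv2.imwrite(name,cv2.resize(im[...,::-1],(800,600),interpolation=cv2.INTER_CUBIC))
    p=camera_params('wrist');return im,p['mtx'],T@p['T_tool_cam']
def wray(M,T,uv,z,s=1.5625):
    d=T[:3,:3]@np.linalg.inv(M)@np.array([(uv[0]+.5)/s-.5,(uv[1]+.5)/s-.5,1]);return T[:3,3]+d*(z-T[2,3])/d[2]
E
python3 -c "
from h import *
im,M,T=wrist('pics/w1.png');np.savez('w1.npz',M=M,T=T)
hsv=cv2.cvtColor(im,cv2.COLOR_RGB2HSV);m=cv2.inRange(hsv,(100,120,60),(130,255,255))
n,l,s,c=cv2.connectedComponentsWithStats(m)
for i in range(1,n):
    if s[i,4]>100: print(s[i],c[i],wray(M,T,c[i],.057,1),cv2.minAreaRect(np.argwhere(l==i)[:,::-1].astype(np.float32)))
go(.532,-.343,.38,-1.2)"
```

```text
[251 160  13  46 523] [256.9063 182.26  ] [ 0.532  -0.3444  0.057 ] ((256.83782958984375, 182.47296142578125), (45.234535217285156, 11.574624061584473), 88.15238952636719)
clk 2.55 tcp [ 0.5316 -0.3423  0.3794] yaw -1.28 w 0.0857 F [ 0.0902  0.3225 -0.3839] -> [-0.0006 -0.0007  0.0004] turn -0.08
```

View pics/w1.png

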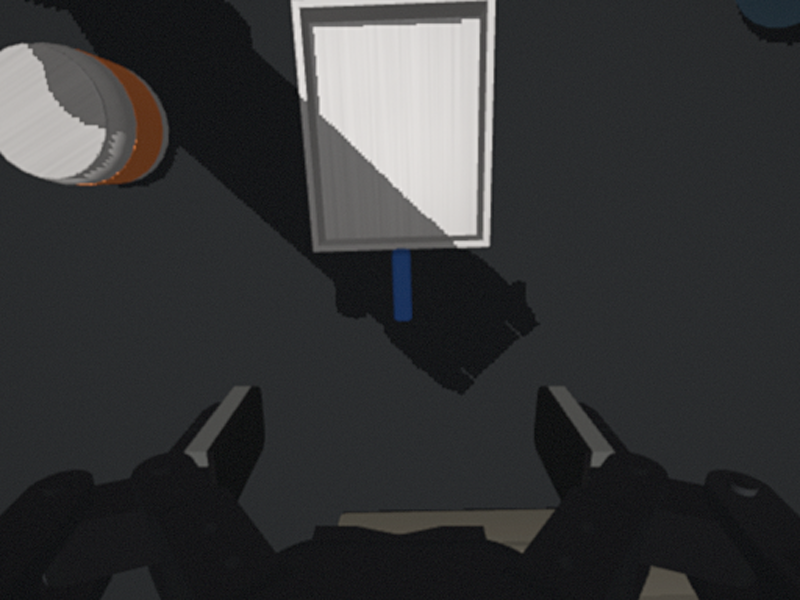

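Wrist picture: the handle, at (402,285), lies midway between the jaws and is nearly square to them. The ink tin (90,120) is clear to the left. I'll go down and grip.

servo_tool:
  motion:
    - [0.045,0,0,0,-1]
    - [0.09,0,0,0,-1]
    - [0.135,0,0,0,-1]
    - [0.165,0,0,0,-1]
    - [0.182,0,0,0,-1]
    - [0.182,0,0,0,-1]
    - [0.182,0,0,0,1]
    - [0.182,0,0,0,1]
  force: 60

```text
clock: 3.35
tcp_pos: [0.5321, -0.3427, 0.1996]
orientation: [0.016, 1.57, -0.019]
contact_force: [0.2, 0.2, 0.2]
grip_width: 0.0585
```

servo_tool:
  motion:
    - [0,0,0,0,1]
    - [0,0,0,0,1]
    - [0,0,0,0,1]
    - [0,0,0,0,1]
    - [0,0,0,0,1]
    - [0,0,0,0,1]

```text
clock: 3.95
tcp_pos: [0.5322, -0.3431, 0.2005]
orientation: [0.016, 1.569, -0.019]
contact_force: [-1.8, -0.2, 5.7]
grip_width: 0.0109
```

```bash
python3 - <<'E'
from h import *
s=np.radians(-15.5);S=np.array([.594,.267])
y=np.array([-np.sin(s),np.cos(s)]);p=S-.108*y;g=p-.0985*y;print(p,g)
go(.525,-.10,.197,-1.2)
go(g[0],g[1],.197,-15.5)
E
```

```text
[0.5651 0.1629] [0.5388 0.068 ]
clk 3.95 tcp [ 0.5322 -0.3431  0.2005] yaw -1.27 w 0.0109 F [-1.8145 -0.1945  5.7185] -> [ 0.0029  0.2429 -0.0126] turn -0.07
clk 3.95 tcp [ 0.5322 -0.3431  0.2005] yaw -1.27 w 0.0109 F [-1.8145 -0.1945  5.7185] -> [ 0.0026  0.4111 -0.0024] turn 14.23
```

servo_tool:
  motion:
    - [0,0.02,-0.003,0,1]
    - [0,0.05,-0.006,0,1]
    - [0,0.08,-0.01,0,1]
    - [0,0.11,-0.012,0,1]
    - [0,0.14,-0.012,0,1]
    - [0,0.17,-0.012,0,1]
    - [0,0.2,-0.012,0,1]
    - [0,0.225,-0.012,0,1]

```text
clock: 4.75
tcp_pos: [0.5253, -0.1171, 0.2005]
orientation: [0.015, 1.568, -0.02]
contact_force: [0.6, -3.0, 1.7]
grip_width: 0.0114
```

servo_tool:
  motion:
    - [0,0.01,0,0,1]
    - [0,0.025,0,0,1]
    - [0,0.035,0,0,1]
    - [0,0.035,0,0,1]

```text
clock: 5.15
tcp_pos: [0.5263, -0.081, 0.2004]
orientation: [0.015, 1.568, -0.018]
contact_force: [-0.2, 2.4, 1.3]
grip_width: 0.0111
```

```bash
python3 - <<'E'
from h import *
go(.5388,.068,.2,-15.5)
im,M,T=wrist('pics/w2.png');np.savez('w2.npz',M=M,T=T)
cv2.imwrite('pics/s2.png',cv2.resize(grab_frame('scene')[100:340,200:460,::-1],(780,720)[:2]))
E
```

```text
clk 5.15 tcp [ 0.5263 -0.081   0.2004] yaw -1.18 w 0.0111 F [-0.1889  2.3819  1.3065] -> [0.0002 0.1492 0.0094] turn 14.32
```

View pics/w2.png

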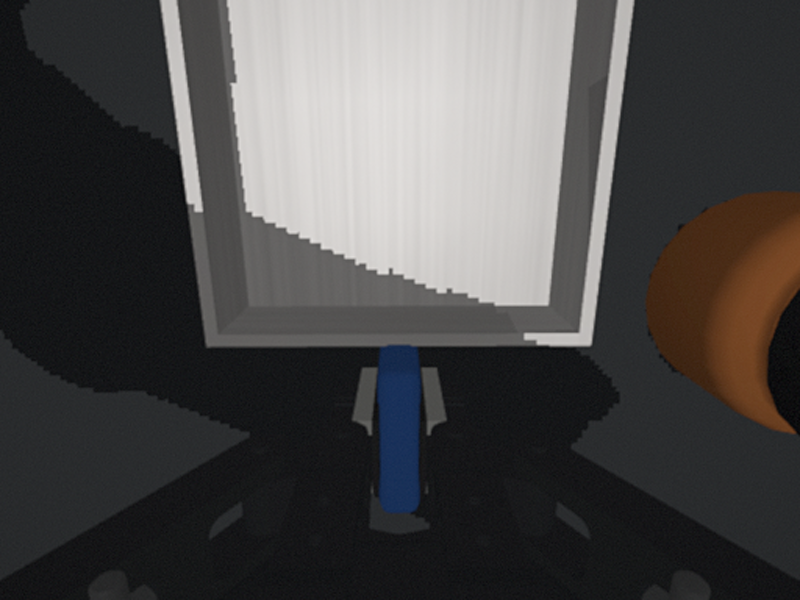

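The tray is square in the grip. Its rim's right edge is at x≈600 and the jar's left edge at about 645, so there is a clear gap. Next I check the stand in an enlarged scene crop.

```bash
python3 - <<'E'
from h import *
im=grab_frame('scene')[195:315,300:440,::-1];cv2.imwrite('pics/s3.png',cv2.resize(im,None,fx=5,fy=5,interpolation=cv2.INTER_CUBIC))
im=grab_frame('side')[100:190,220:310,::-1];cv2.imwrite('pics/d3.png',cv2.resize(im,None,fx=6,fy=6,interpolation=cv2.INTER_CUBIC))
E
```

```text
(no output)
```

View pics/s3.png

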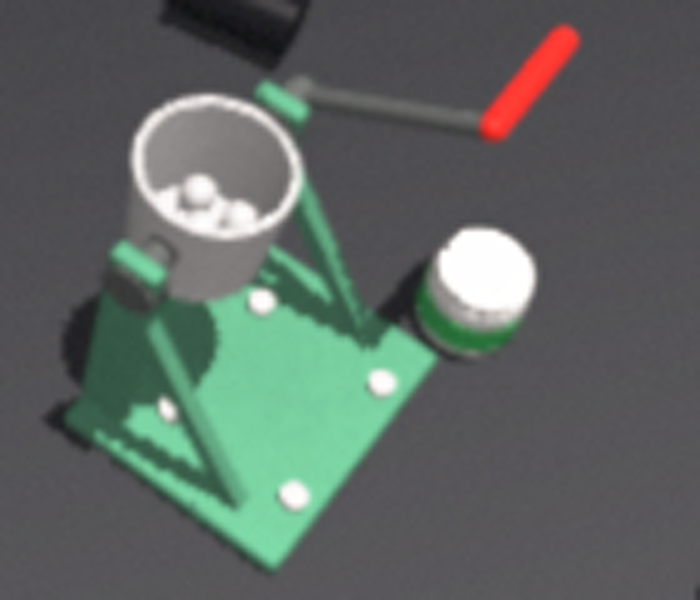

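View pics/d3.png

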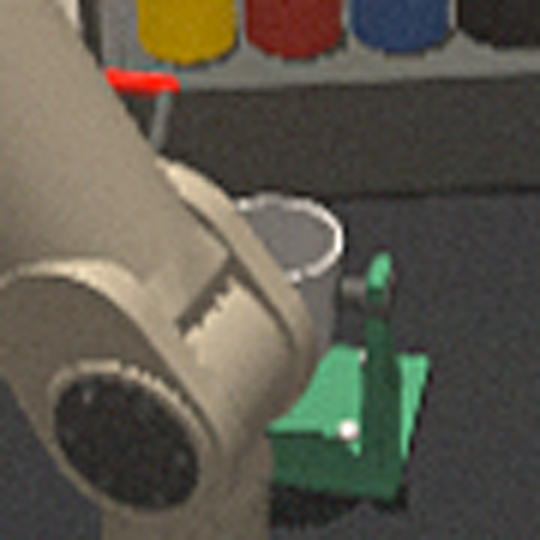

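The crop shows base corners at (273,562), (437,352) and (72,410), the pot rim centre at (217,167) and the post tops at (283,100) and (138,258). The lever runs from (495,126) to (565,38). I'll refit the stand from these.

```bash
python3 - <<'E'
from fit import *
k=lambda u,v:np.array([((300+(u+.5)/5))*1.5625-.5,((195+(v+.5)/5))*1.5625-.5])
st=[('scene',k(273,562),(.085,.125,.012)),('scene',k(437,352),(-.085,.125,.012)),('scene',k(72,412),(.085,-.015,.012)),
('scene',k(217,167),(0,0,.183)),('scene',k(283,100),(-.066,0,.17)),('scene',k(138,258),(.066,0,.17)),
('scene',k(494,128),(-.090,.101,.215)),('scene',k(566,38),(-.158,.101,.215)),
('side',(455,248),(.085,.125,.012)),('side',(387,179),(-.090,.101,.215)),('side',(359,176),(-.158,.101,.215)),('side',(414,218),(0,0,.183))]
s=fit(st,[.594,.263,-.26]);print(s,np.degrees(s[2]))
np.save('stand.npy',s)
y=np.array([-np.sin(s[2]),np.cos(s[2])]);p=s[:2]-.108*y;g=p-.0985*y;print(p,g)
go(g[0],g[1],.2005,np.degrees(s[2]))
E
```

```text
[[0.3, 2.4], [0.9, 1.2], [-2.7, 0.3], [-0.2, -0.9], [0.0, -0.2], [0.1, 0.8], [0.2, -0.5], [-1.3, 2.0], [-1.0, 1.0], [-2.3, -0.3], [-1.3, -0.2], [-1.9, -0.1]]
[ 0.5917  0.2658 -0.2979] -17.067397577895928
[0.56   0.1625] [0.5311 0.0684]
clk 5.35 tcp [ 0.5262 -0.0822  0.2005] yaw -1.29 w 0.0111 F [-0.5922  3.3228  2.8988] -> [-0.0004  0.1507  0.0015] turn 15.78
```

servo_tool:
  motion:
    - [0,0.02,0,2,1]
    - [0,0.045,0,4,1]
    - [0,0.07,0,7,1]
    - [0,0.095,0,10,1]
    - [0,0.118,0.001,13,1]
    - [0,0.137,0.001,15,1]
    - [0,0.15,0.002,15.8,1]
    - [0,0.151,0.002,15.8,1]

```text
clock: 6.15
tcp_pos: [0.5322, 0.069, 0.2005]
orientation: [0.232, 1.553, -0.235]
contact_force: [0.4, 0.8, 4.1]
grip_width: 0.0113
```

servo_tool:
  motion:
    - [0,0,0,0,1]
    - [0,0,0,0,1]

```text
clock: 6.35
tcp_pos: [0.5323, 0.0688, 0.2005]
orientation: [0.233, 1.554, -0.236]
contact_force: [-1.0, 2.3, 2.0]
grip_width: 0.0109
```

```bash
python3 - <<'E'
from h import *
s=np.load('stand.npy');y=np.array([-np.sin(s[2]),np.cos(s[2])]);g=s[:2]-.2065*y
go(g[0],g[1],.2005,np.degrees(s[2]))
im=grab_frame('scene')[150:310,250:450,::-1];cv2.imwrite('pics/s4.png',cv2.resize(im,None,fx=3.5,fy=3.5,interpolation=cv2.INTER_CUBIC))
E
```

```text
clk 6.35 tcp [0.5323 0.0688 0.2005] yaw -17.1 w 0.0109 F [-1.033   2.316   1.9555] -> [-0.     -0.0007 -0.0011] turn -0.04
```

View pics/s4.png

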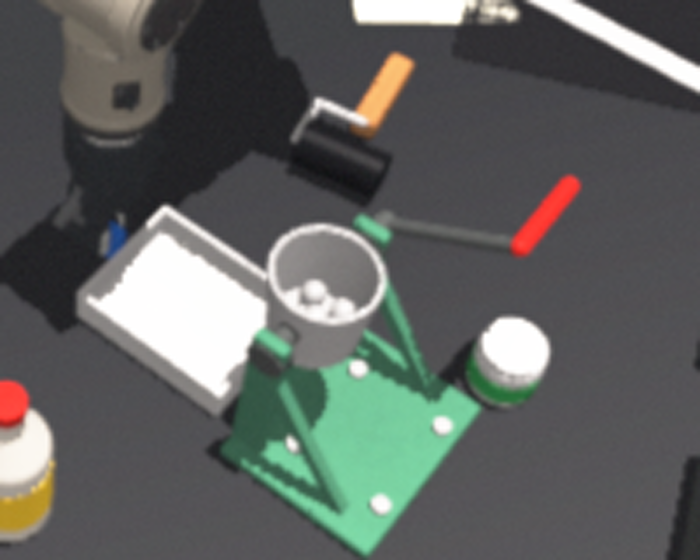

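The tray stands square and clear of the stand's base at (240,400), so I'll release it and lift.

servo_tool:
  motion:
    - [0,0,0,0,-1]
    - [0,0,0,0,-1]
    - [0,0,0,0,-1]
    - [0,0,0,0,-1]
    - [-0.03,0,0,0,-1]
    - [-0.08,0,0,0,-1]
    - [-0.13,0,0,0,-1]
    - [-0.18,0,0,0,-1]

```text
clock: 7.2
tcp_pos: [0.5312, 0.0688, 0.3821]
orientation: [0.233, 1.554, -0.237]
contact_force: [0.4, 1.3, 0.4]
grip_width: 0.0853
```

```bash
cat >> h.py <<'E'
S=np.load('stand.npy')
def lev(j,x=-.128):
    a=1-j;l=np.array([x,.12*np.sin(a),.15+.12*np.cos(a)]);c,s=np.cos(S[2]),np.sin(S[2])
    return np.array([S[0]+c*l[0]-s*l[1],S[1]+s*l[0]+c*l[1],l[2]])
E
python3 - <<'E'
from h import *
P=lev(0);print(P)
go(.45,.15,.47,73)
go(P[0],P[1],.47,73)
E
```

```text
[0.4989 0.3999 0.2148]
clk 7.2 tcp [0.5312 0.0688 0.3821] yaw -17.15 w 0.0853 F [0.4359 1.2864 0.3568] -> [-0.0885  0.0535 -0.1011] turn -90.15
clk 7.2 tcp [0.5312 0.0688 0.3821] yaw -17.15 w 0.0853 F [0.4359 1.2864 0.3568] -> [-0.0891  0.3067 -0.128 ] turn -90.15
```

servo_tool:
  motion:
    - [-0.045,0,-0.01,-8,-1]
    - [-0.089,0.02,-0.05,-16,-1]
    - [-0.089,0.06,-0.08,-24,-1]
    - [-0.089,0.1,-0.1,-32,-1]
    - [-0.089,0.145,-0.115,-40,-1]
    - [-0.089,0.19,-0.128,-48,-1]
    - [-0.089,0.235,-0.128,-56,-1]
    - [-0.089,0.28,-0.128,-64,-1]

```text
clock: 8.0
tcp_pos: [0.4909, 0.3764, 0.4697]
orientation: [-0.647, 1.471, 0.641]
contact_force: [0.0, -0.6, 1.1]
grip_width: 0.0853
```

```bash
python3 - <<'E'
from h import *
P=lev(0)
go(P[0],P[1],.45,np.degrees(S[2])+90)
E
```

```text
clk 8.0 tcp [0.4909 0.3764 0.4697] yaw 47.25 w 0.0853 F [ 0.0067 -0.6138  1.114 ] -> [0.0197 0.0101 0.0227] turn -25.68
```

servo_tool:
  motion:
    - [0.01,0.01,0.022,-8,-1]
    - [0.02,0.01,0.023,-16,-1]
    - [0.02,0.01,0.023,-24,-1]
    - [0.02,0.01,0.023,-25.7,-1]
    - [0.02,0.01,0.023,-25.7,-1]

```text
clock: 8.5
tcp_pos: [0.4994, 0.3996, 0.4498]
orientation: [-0.988, 1.336, 0.982]
contact_force: [-0.1, 0.8, 0.2]
grip_width: 0.0858
```

```bash
python3 - <<'E'
from h import *
im,M,T=wrist('pics/w5.png')
hsv=cv2.cvtColor(im,cv2.COLOR_RGB2HSV);m=cv2.inRange(hsv,(0,150,100),(6,255,255))|cv2.inRange(hsv,(174,150,100),(180,255,255))
n,l,s,c=cv2.connectedComponentsWithStats(m)
for i in range(1,n):
    if s[i,4]>100: print(s[i],c[i],wray(M,T,c[i],.218,1),cv2.minAreaRect(np.argwhere(l==i)[:,::-1].astype(np.float32)))
P=lev(0);print(lev(0,-.124))
go(P[0],P[1],.366,np.degrees(S[2])+90)
E
```

```text
[ 245  160   20  110 1719] [254.975  215.1547] [0.5014 0.3973 0.218 ] ((254.5, 214.5), (109.0, 19.0), 90.0)
[ 467  201   45   74 2326] [492.5503 234.1496] [0.5673 0.5602 0.218 ] ((489.0, 237.5), (73.0, 44.0), 90.0)
[0.5028 0.3987 0.2148]
clk 8.55 tcp [0.4993 0.3997 0.45  ] yaw 72.75 w 0.0856 F [ 0.0854 -1.3557  0.562 ] -> [0.084  0.0008 0.0002] turn -0.18
```

View pics/w5.png

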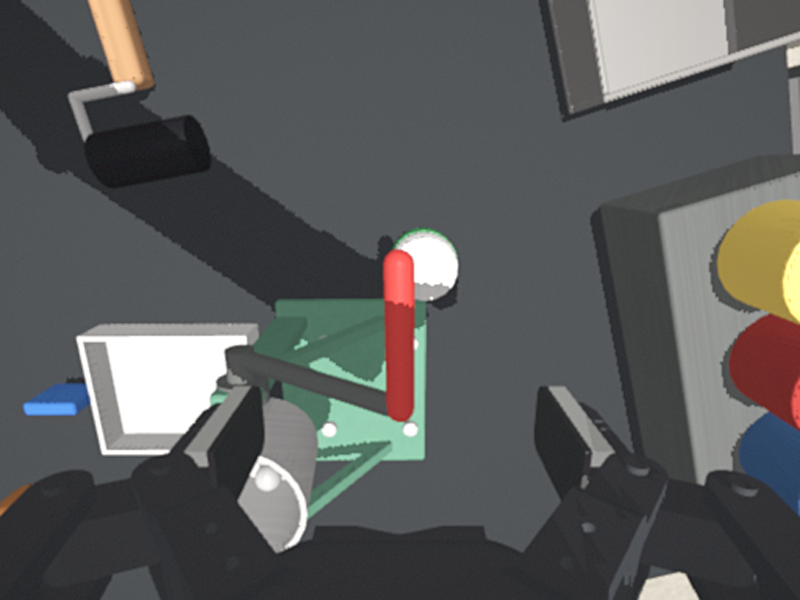

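The red bar at (400,335) lies midway between the jaws, and the model agrees to 2 mm. I'll descend and cage the bar loosely.

servo_tool:
  motion:
    - [0.04,0.004,-0.001,0,-1]
    - [0.07,0.004,-0.001,0,-1]
    - [0.086,0.004,-0.001,0,-1]
    - [0.086,0.004,-0.001,0,0.35]
    - [0.086,0.004,-0.001,0,0.35]
    - [0.086,0.004,-0.001,0,0.35]
    - [0.086,0.004,-0.001,0,0.35]
    - [0.086,0.004,-0.001,0,0.35]
  force: 20

```text
clock: 9.35
tcp_pos: [0.4958, 0.3998, 0.365]
orientation: [-0.987, 1.334, 0.981]
contact_force: [0.5, -0.9, -0.7]
grip_width: 0.0276
```

```bash
python3 - <<'E'
from h import *
P=lev(0);go(P[0],P[1],.366)
for j in np.arange(0,2.11,.1): 
    a=1-j;print(round(j,2),'dx %.4f dz %.4f'%(-.12*(np.cos(a)-np.cos(1)),.12*(np.sin(a)-np.sin(1))))
E
```

```text
clk 9.35 tcp [0.4958 0.3998 0.365 ] yaw 72.74 w 0.0276 F [ 0.5089 -0.8798 -0.682 ] -> [-0.0009 -0.0029  0.001 ] turn 0
0.0 dx -0.0000 dz 0.0000
0.1 dx -0.0098 dz -0.0070
0.2 dx -0.0188 dz -0.0149
0.3 dx -0.0269 dz -0.0237
0.4 dx -0.0342 dz -0.0332
0.5 dx -0.0405 dz -0.0434
0.6 dx -0.0457 dz -0.0542
0.7 dx -0.0498 dz -0.0655
0.8 dx -0.0528 dz -0.0771
0.9 dx -0.0546 dz -0.0890
1.0 dx -0.0552 dz -0.1010
1.1 dx -0.0546 dz -0.1130
1.2 dx -0.0528 dz -0.1248
1.3 dx -0.0498 dz -0.1364
1.4 dx -0.0457 dz -0.1477
1.5 dx -0.0405 dz -0.1585
1.6 dx -0.0342 dz -0.1687
1.7 dx -0.0269 dz -0.1783
1.8 dx -0.0188 dz -0.1871
1.9 dx -0.0098 dz -0.1950
2.0 dx -0.0000 dz -0.2020
2.1 dx 0.0104 dz -0.2079
```

servo_tool:
  motion:
    - [-0.01,-0.001,-0.007,0,0.35]
    - [-0.019,-0.002,-0.015,0,0.35]
    - [-0.027,-0.003,-0.024,0,0.35]
    - [-0.034,-0.003,-0.033,0,0.35]
    - [-0.0405,-0.003,-0.0435,0,0.35]
    - [-0.046,-0.003,-0.054,0,0.35]
    - [-0.05,-0.003,-0.0655,0,0.35]
    - [-0.053,-0.003,-0.077,0,0.35]

```text
clock: 10.15
tcp_pos: [0.476, 0.3254, 0.4205]
orientation: [-0.985, 1.328, 0.982]
contact_force: [1.5, 3.2, 2.5]
grip_width: 0.0279
```

```bash
python3 - <<'E'
from h import *
for j in np.arange(.9,2.11,.1):
    P=lev(j,-.131);print(round(j,1),end=' ')
    o=get_obs();R=cv2.Rodrigues(np.array(o['orientation']))[0];print(R.T@(P+[0,0,.151]-o['tcp_pos']))
go(*(lev(.8,-.131)+[0,0,.151]),73)
E
```

```text
0.9 [ 0.      0.0029 -0.0111]
1.0 [-0.0006  0.0029 -0.023 ]
1.1 [-0.0001  0.0028 -0.035 ]
1.2 [ 0.0016  0.0028 -0.0469]
1.3 [ 0.0045  0.0028 -0.0585]
1.4 [ 0.0086  0.0028 -0.0698]
1.5 [ 0.0138  0.0028 -0.0807]
1.6 [ 0.02    0.0028 -0.0909]
1.7 [ 0.0272  0.0028 -0.1005]
1.8 [ 0.0353  0.0029 -0.1093]
1.9 [ 0.0443  0.0029 -0.1173]
2.0 [ 0.054   0.0029 -0.1243]
2.1 [ 0.0644  0.003  -0.1303]
clk 10.15 tcp [0.476  0.3254 0.4205] yaw 72.76 w 0.0279 F [1.5153 3.1978 2.4846] -> [0.0019 0.003  0.0008] turn -0.24
```

servo_tool:
  motion:
    - [0,0.001,-0.006,0,0.35]
    - [0,0.002,-0.011,0,0.35]
    - [0,0.002,-0.017,0,0.35]
    - [0,0.002,-0.023,0,0.35]
    - [0,0.002,-0.029,0,0.35]
    - [0,0.002,-0.035,0,0.35]
    - [0.001,0.002,-0.041,0,0.35]
    - [0.002,0.002,-0.047,0,0.35]

```text
clock: 10.95
tcp_pos: [0.46, 0.2806, 0.418]
orientation: [-0.985, 1.328, 0.982]
contact_force: [0.9, 3.8, 1.6]
grip_width: 0.0278
```

servo_tool:
  motion:
    - [0.001,0,-0.006,0,0.35]
    - [0.003,0,-0.012,0,0.35]
    - [0.005,0,-0.0175,0,0.35]
    - [0.007,0,-0.023,0,0.35]
    - [0.0095,0,-0.0285,0,0.35]
    - [0.012,0,-0.034,0,0.35]
    - [0.015,0,-0.039,0,0.35]
    - [0.018,0,-0.044,0,0.35]

```text
clock: 11.75
tcp_pos: [0.4469, 0.2382, 0.3995]
orientation: [-0.985, 1.329, 0.982]
contact_force: [-0.0, 2.1, 1.9]
grip_width: 0.0281
```

```bash
python3 - <<'E'
from h import *
for j in np.arange(1.6,2.11,.1): go(*(lev(j,-.131)+[0,0,.151]),73)
E
```

```text
clk 11.75 tcp [0.4469 0.2382 0.3995] yaw 72.75 w 0.0281 F [-0.028   2.1328  1.8942] -> [-0.0005  0.0008  0.0011] turn -0.25
clk 11.75 tcp [0.4469 0.2382 0.3995] yaw 72.75 w 0.0281 F [-0.028   2.1328  1.8942] -> [ 0.0067  0.0008 -0.0085] turn -0.25
clk 11.75 tcp [0.4469 0.2382 0.3995] yaw 72.75 w 0.0281 F [-0.028   2.1328  1.8942] -> [ 0.0148  0.0008 -0.0173] turn -0.25
clk 11.75 tcp [0.4469 0.2382 0.3995] yaw 72.75 w 0.0281 F [-0.028   2.1328  1.8942] -> [ 0.0238  0.0008 -0.0252] turn -0.25
clk 11.75 tcp [0.4469 0.2382 0.3995] yaw 72.75 w 0.0281 F [-0.028   2.1328  1.8942] -> [ 0.0335  0.0009 -0.0323] turn -0.25
clk 11.75 tcp [0.4469 0.2382 0.3995] yaw 72.75 w 0.0281 F [-0.028   2.1328  1.8942] -> [ 0.0439  0.0009 -0.0383] turn -0.25
```

servo_tool:
  motion:
    - [0.004,0,-0.005,0,0.35]
    - [0.008,0,-0.01,0,0.35]
    - [0.012,0,-0.015,0,0.35]
    - [0.017,0,-0.02,0,0.35]
    - [0.022,0,-0.025,0,0.35]
    - [0.027,0,-0.03,0,0.35]
    - [0.032,0,-0.035,0,0.35]
    - [0.036,0,-0.039,0,0.35]

```text
clock: 12.55
tcp_pos: [0.4357, 0.2016, 0.3629]
orientation: [-0.985, 1.326, 0.982]
contact_force: [3.3, 7.8, -3.8]
grip_width: 0.0276
```

servo_tool:
  motion:
    - [0.001,0,-0.001,0,0.35]
    - [0.001,0,-0.001,0,0.35]
    - [0.001,0,-0.001,0,0.35]
    - [0.001,0,-0.001,0,0.35]

```text
clock: 12.95
tcp_pos: [0.4353, 0.2007, 0.3617]
orientation: [-0.985, 1.327, 0.982]
contact_force: [1.7, 4.2, -2.9]
grip_width: 0.0276
```

```bash
python3 - <<'E'
from h import *
im=grab_frame('scene')[150:310,250:450,::-1];a=cv2.resize(im,None,fx=3.5,fy=3.5,interpolation=cv2.INTER_CUBIC)
cv2.imwrite('pics/s6.png',a)
go(*(lev(2.0,-.131)+[0,0,.151]),73)
E
```

```text
clk 13.0 tcp [0.4353 0.2006 0.3618] yaw 72.8 w 0.0278 F [ 1.5155  4.0657 -2.6356] -> [-0.004   0.0006  0.0072] turn -0.2
```

View pics/s6.png

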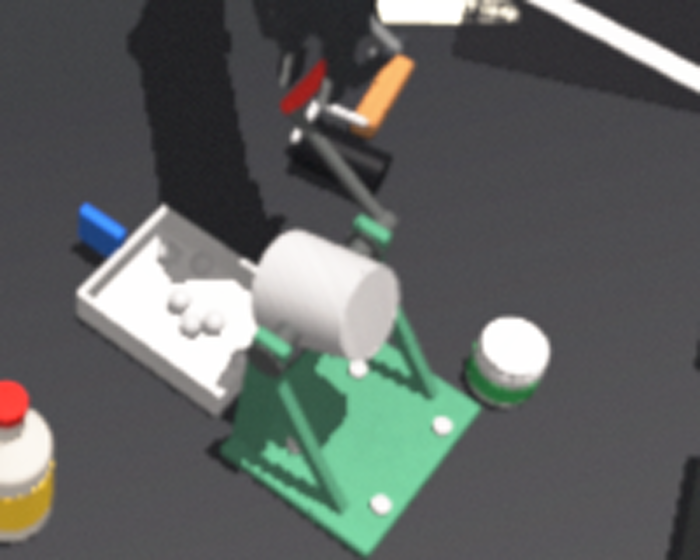

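The pot is well past horizontal. I can see three balls in the sunlit part of the tray, near (190,315), and about two in the shade near (203,263). I'll count with a brightened close-up from both cameras.

```bash
python3 - <<'E'
from h import *
def c(n,r):
    q=proj(n,(.56,.162,.02),1).astype(int);im=grab_frame(n)[q[1]-r:q[1]+r,q[0]-r:q[0]+r,::-1]
    im=(255*(im/255.)**.5).astype(np.uint8);return cv2.resize(im,(400,400),interpolation=cv2.INTER_CUBIC)
cv2.imwrite('pics/c7.png',np.hstack([c('scene',40),c('side',35)]))
E
```

```text
(no output)
```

View pics/c7.png

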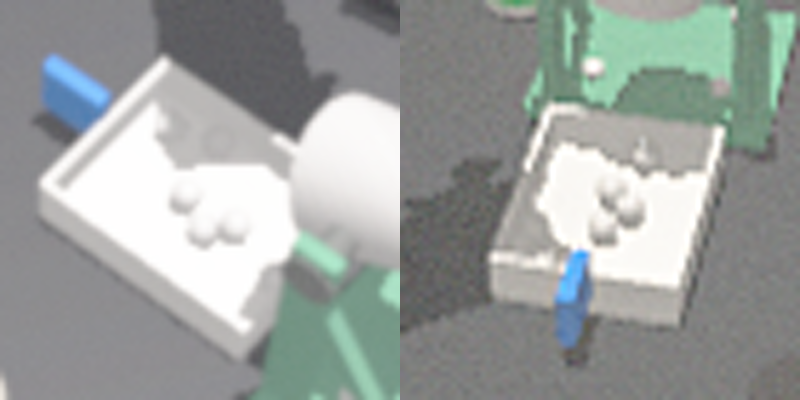

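servo_tool:
  motion:
    - [0.003,0,-0.003,0,0.35]
    - [0.004,0,-0.004,0,0.35]
    - [0.004,0,-0.004,0,0.35]
    - [0.004,0,-0.004,0,0.35]
    - [0.004,0,-0.004,0,0.35]

```text
clock: 13.6
tcp_pos: [0.4342, 0.1977, 0.3578]
orientation: [-0.985, 1.324, 0.983]
contact_force: [2.8, 7.3, -4.9]
grip_width: 0.0279
```

```bash
python3 - <<'E'
from h import *
o=get_obs();R=cv2.Rodrigues(np.array(o['orientation']))[0];print(o['contact_force'])
yv=np.array([-np.sin(S[2]),np.cos(S[2]),0])
for j in np.arange(2.1,-.11,-.1):
    print(round(j,1),R.T@(lev(j,-.131)+[0,0,.151]+.007*yv-o['tcp_pos']))
E
```

```text
[ 2.7765  7.2704 -4.9133]
2.1 [0.0024 0.0005 0.0113]
2.0 [-0.0079  0.0005  0.0174]
1.9 [-0.0176  0.0004  0.0245]
1.8 [-0.0265  0.0003  0.0325]
1.7 [-0.0347  0.0003  0.0413]
1.6 [-0.0418  0.0003  0.0509]
1.5 [-0.048   0.0002  0.0612]
1.4 [-0.0531  0.0002  0.072 ]
1.3 [-0.0572  0.0002  0.0833]
1.2 [-0.06    0.0002  0.095 ]
1.1 [-0.0617  0.0002  0.1069]
1.0 [-0.0622  0.0002  0.1188]
0.9 [-0.0615  0.0002  0.1308]
0.8 [-0.0596  0.0003  0.1427]
0.7 [-0.0566  0.0003  0.1543]
0.6 [-0.0524  0.0003  0.1655]
0.5 [-0.0471  0.0004  0.1762]
0.4 [-0.0407  0.0005  0.1864]
0.3 [-0.0334  0.0005  0.1959]
0.2 [-0.0251  0.0006  0.2046]
0.1 [-0.016   0.0007  0.2125]
-0.0 [-0.0062  0.0008  0.2193]
-0.1 [0.0042 0.0009 0.2252]
```

servo_tool:
  motion:
    - [0,0,0.008,0,0.35]
    - [-0.008,0,0.017,0,0.35]
    - [-0.018,0,0.0245,0,0.35]
    - [-0.0265,0,0.0325,0,0.35]
    - [-0.0345,0,0.041,0,0.35]
    - [-0.042,0,0.051,0,0.35]
    - [-0.048,0,0.061,0,0.35]
    - [-0.053,0,0.072,0,0.35]

```text
clock: 14.4
tcp_pos: [0.4553, 0.2662, 0.4121]
orientation: [-0.985, 1.325, 0.982]
contact_force: [-0.1, -2.2, 1.3]
grip_width: 0.0276
```

servo_tool:
  motion:
    - [-0.004,0,0.011,0,0.35]
    - [-0.007,0,0.023,0,0.35]
    - [-0.009,0,0.035,0,0.35]
    - [-0.009,0,0.047,0,0.35]
    - [-0.008,0,0.059,0,0.35]
    - [-0.0065,0,0.071,0,0.35]
    - [-0.0035,0,0.082,0,0.35]
    - [0.001,0,0.0935,0,0.35]

```text
clock: 15.2
tcp_pos: [0.4832, 0.3565, 0.4114]
orientation: [-0.985, 1.325, 0.982]
contact_force: [-1.4, -1.4, 1.2]
grip_width: 0.0278
```

```bash
python3 - <<'E'
from h import *
yv=np.array([-np.sin(S[2]),np.cos(S[2]),0])
for j in np.arange(.6,-.11,-.1):
    print(round(j,1));go(*(lev(j,-.131)+[0,0,.151]+.007*yv),73)
E
```

```text
0.6
clk 15.2 tcp [0.4832 0.3565 0.4114] yaw 72.81 w 0.0278 F [-1.3651 -1.3603  1.2335] -> [-0.0001  0.0007 -0.0011] turn -0.19
0.5
clk 15.2 tcp [0.4832 0.3565 0.4114] yaw 72.81 w 0.0278 F [-1.3651 -1.3603  1.2335] -> [0.0052 0.0008 0.0096] turn -0.19
0.4
clk 15.2 tcp [0.4832 0.3565 0.4114] yaw 72.81 w 0.0278 F [-1.3651 -1.3603  1.2335] -> [0.0115 0.0008 0.0198] turn -0.19
0.3
clk 15.2 tcp [0.4832 0.3565 0.4114] yaw 72.81 w 0.0278 F [-1.3651 -1.3603  1.2335] -> [0.0188 0.0009 0.0293] turn -0.19
0.2
clk 15.2 tcp [0.4832 0.3565 0.4114] yaw 72.81 w 0.0278 F [-1.3651 -1.3603  1.2335] -> [0.0271 0.001  0.038 ] turn -0.19
0.1
clk 15.2 tcp [0.4832 0.3565 0.4114] yaw 72.81 w 0.0278 F [-1.3651 -1.3603  1.2335] -> [0.0362 0.0011 0.0459] turn -0.19
0.0
clk 15.2 tcp [0.4832 0.3565 0.4114] yaw 72.81 w 0.0278 F [-1.3651 -1.3603  1.2335] -> [0.046  0.0012 0.0528] turn -0.19
-0.1
clk 15.2 tcp [0.4832 0.3565 0.4114] yaw 72.81 w 0.0278 F [-1.3651 -1.3603  1.2335] -> [0.0564 0.0013 0.0587] turn -0.19
```

servo_tool:
  motion:
    - [0.005,0,0.0095,0,0.35]
    - [0.0115,0,0.02,0,0.35]
    - [0.019,0,0.029,0,0.35]
    - [0.027,0,0.038,0,0.35]
    - [0.036,0,0.046,0,0.35]
    - [0.045,0,0.053,0,0.35]
    - [0.046,0,0.056,0,0.35]
    - [0.046,0,0.058,0,0.35]

```text
clock: 16.0
tcp_pos: [0.5003, 0.4078, 0.3638]
orientation: [-0.988, 1.339, 0.978]
contact_force: [-11.1, -19.6, 8.7]
grip_width: 0.0279
```

servo_tool:
  motion:
    - [0,0,0.002,0,0.35]
    - [0,0,0.004,0,0.35]
    - [0,0,0.004,0,0.35]

```text
clock: 16.3
tcp_pos: [0.5015, 0.4084, 0.3625]
orientation: [-0.99, 1.349, 0.975]
contact_force: [-5.4, -11.9, 4.6]
grip_width: 0.0279
```

```bash
python3 - <<'E'
from h import *
yv=np.array([-np.sin(S[2]),np.cos(S[2]),0])
go(*(lev(0,-.131)+[0,0,.151]+.007*yv),73)
im=grab_frame('scene');hsv=cv2.cvtColor(im,cv2.COLOR_RGB2HSV)
m=cv2.inRange(hsv,(0,150,80),(6,255,255))|cv2.inRange(hsv,(174,150,80),(180,255,255))
n,l,s,c=cv2.connectedComponentsWithStats(m);print(s[1:][s[1:,4]>20],c[1:][s[1:,4]>20])
for j in(0,.1,.2):print(j,proj('scene',lev(j,-.124),1))
E
```

```text
clk 16.3 tcp [0.5015 0.4084 0.3625] yaw 72.47 w 0.0279 F [ -5.3956 -11.8583   4.6317] -> [-0.0033  0.0029 -0.002 ] turn -0.53
[[ 396  202   19   21  130]
 [ 245  259   13   13  128]
 [ 137  270  139   79 3435]
 [ 470  292   42   32  994]] [[404.6615 212.0692]
 [251.3516 264.8516]
 [205.0038 307.2748]
 [490.7133 307.7425]]
0 [405.3121 211.6166]
0.1 [403.8498 207.9206]
0.2 [401.9701 204.172 ]
```

The force shows the lever is against its stop. I'll centre the cage on the bar, open and lift clear.

servo_tool:
  motion:
    - [0,0,-0.004,0,0.35]
    - [0,0,-0.008,0,0.35]
    - [0,0,-0.008,0,-1]
    - [0,0,-0.008,0,-1]
    - [0,0,-0.008,0,-1]
    - [0,0,-0.008,0,-1]
    - [0,0,-0.008,0,-1]
    - [-0.03,0,-0.008,0,-1]

```text
clock: 17.15
tcp_pos: [0.4977, 0.4009, 0.3891]
orientation: [-0.992, 1.356, 0.975]
contact_force: [0.1, 0.3, -0.5]
grip_width: 0.085
```

servo_tool:
  motion:
    - [-0.04,0,0,0,-1]
    - [-0.08,0,0,0,-1]
    - [-0.09,0,0,0,-1]
    - [-0.09,0,0,0,-1]

```text
clock: 17.55
tcp_pos: [0.4989, 0.4026, 0.4812]
orientation: [-0.991, 1.352, 0.976]
contact_force: [0.5, -0.6, -0.4]
grip_width: 0.0854
```

```bash
python3 - <<'E'
from h import *
go(.5,.4,.45)
im=grab_frame('scene');hsv=cv2.cvtColor(im,cv2.COLOR_RGB2HSV)
m=cv2.inRange(hsv,(0,150,80),(6,255,255))|cv2.inRange(hsv,(174,150,80),(180,255,255))
n,l,s,c=cv2.connectedComponentsWithStats(m);print(c[1:][s[1:,4]>20],proj('scene',lev(0,-.124),1))
def c(n,r):
    q=proj(n,(.56,.162,.02),1).astype(int);im=grab_frame(n)[q[1]-r:q[1]+r,q[0]-r:q[0]+r,::-1]
    im=(255*(im/255.)**.8).astype(np.uint8);return cv2.resize(im,(400,400),interpolation=cv2.INTER_CUBIC)
cv2.imwrite('pics/c8.png',np.hstack([c('scene',45),c('side',35)]))
E
```

```text
clk 17.55 tcp [0.4989 0.4026 0.4812] yaw 72.49 w 0.0854 F [ 0.4951 -0.6092 -0.432 ] -> [ 0.0312 -0.0018 -0.0016] turn 0
[[405.5205 211.0205]
 [251.4016 264.8583]
 [205.0153 307.3299]
 [490.6734 307.7447]] [405.3121 211.6166]
```

View pics/c8.png

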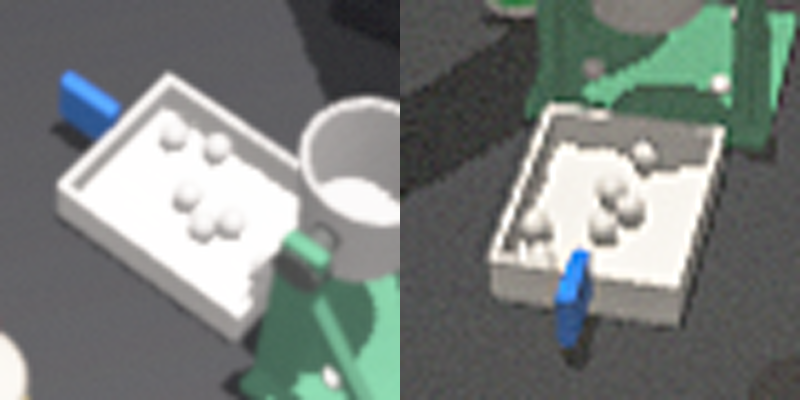

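Scene crop: five balls are in the tray. The side crop shows the sixth at (643,155), by the far wall, where the stand's post and pot hide it from the scene camera. The pot looks empty and upright. Handing in.

```bash
python3 -c "
from bench import *
print(hand_in(),get_obs()['clock'])"
```

```text
the job is handed in; nothing more can be done
the job is handed in; nothing more can be done
```

I slid the tray by its handle past the jar to the pour spot, square to the stand, and released it. I then caged the red lever loosely between the fingers and tipped the pot to about 2 rad, brought it back against its upright stop, and lifted clear. The clock read about 18 s of the 72 s allowed when I handed in.

**Balls:** six in the tray, counted across two cameras. The scene camera shows five. The sixth, by the far wall, shows only in the side view, so no single picture has all six. The pot looked empty.

**Pot:** the lever was within about 1 px of its upright position in the scene image, and the force rose to 12–24 N as it met the stop.

**Tray:** by the arm's pose at release, about 1 mm from the fitted pour spot and square to the stand. It stood flat in the last picture.

**Bystanders:** no contact showed in the forces or pictures, but I did not measure their positions again at the end.

No check failed. The tilt of 2 rad is inferred from the arm's pose and the slack in the cage, not measured directly, and `hand_in()` gave no verdict.

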